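# Lock a processor cooler down crosswise

### The arm

A 7-joint arm with a two-finger parallel gripper is mounted at the origin on a cart in front of the work surface, level with it; the furniture and walls round the work are solid. World frame = base frame: x ahead of the robot, y to its left, z up, the work surface at z = 0. Lengths are in mm, angles in rad, forces in N, time in s.
With the tool pointing down it reaches from about 400 to 850 mm from the base axis. Payload 4.4 kg.
Tool frame: the origin (TCP) lies midway between the tips of the shut fingers; the grasp point (between the pads) lies 19 mm behind it (bot.hold_point_z is the distance from the TCP to the grasp point, in mm); z points along the fingers, y is the line along which they close (so a half turn about z gives the same grasp; the last joint's range is limited). The gripper opens to 94 mm and grips with 3 to 60 N. Pads are 16 mm wide; open, the fingers measure 119 mm over their backs; the gripper's body (75 mm by 177 mm) begins 78 mm behind the grasp point.
Start: joints at [-1.264, 0.628, 0.038, 1.517, -0.027, 0.996, -0.02], TCP at [236.723, 605.376, 205.478] pointing down, gripper open.
Joint ranges: [-3.06, 3.06], [-0.37, 2.12], [-1.25, 1.32], [0.18, 2.47], [-1.1, 4.24], [0.23, 1.98], [-2.94, 2.94]. Speed limits (rad/s): [2.57, 2.57, 3.14, 3.14, 3.14, 3.14, 3.14].

### API

Orientations are given as a rotation vector (axis times angle).
In Python, from bench import bot, cams, hand_in, telemetry gives the robot as it stands. Calls block until the motion is done:
- bot.move_pose(position, orientation): joint-space move of the TCP to a pose.
- bot.movel(position, rotation=None, feed=150, stop_force=None): straight line of the TCP; rotation=None keeps the orientation; feed is the mean speed in mm/s. With stop_force (N) it stops when the force on the tool has changed by that much, and returns True; else False.
- bot.movej(angles): joint-space move.
- bot.set_gripper(opening, f_grip=None): finger opening in mm; f_grip is the grip in N (None keeps the last); returns when the fingers have stopped.
- bot.hold(seconds).
- bot.solve_ik(position, orientation): joint angles nearest the present ones, or None.
- cams.capture(name): name is "scene" or "top" or "wrist"; returns a dict with "frame" (384x512x3 uint8, red, green, blue), "range_z" (384x512 float32, mm along the optical axis (not along the pixel's ray), 0 where there is no reading), "fx", "fy", "cx", "cy" (pixels), "dist_coeffs" ([k1, k2, p1, p2, k3] as OpenCV has them; the pictures are not rectified), "eye" and "attitude" of the camera in the world. Camera axes: x right, y up, looking along -z (the intrinsics and any distortion apply to the point x, -y, -z); pixel columns grow to the right and rows downward; lengths in mm; the calibration is good to about 2 mm. A picture is of the moment at which its call begins.
A pose or a line that the arm cannot do raises bot.IKError and nothing moves.
- hand_in(): hands the job in; it is judged then, once.
Readings, each from a call of its own:
- telemetry.get_time_s(): time.
- telemetry.get_joint_pos(): joint angles.
- telemetry.get_dq(): joint speeds.
- telemetry.get_joint_efforts(): joint torques, N m.
- telemetry.get_eef_pos(): TCP position.
- telemetry.get_orientation(): TCP orientation.
- telemetry.get_force(): force on the tool from outside, world axes, zero at the start.
- telemetry.get_moment(): the same for the moment, N m.
- telemetry.get_grip_width(): finger opening in mm.
- telemetry.get_gripper_force(): force on a finger pad.
Only numpy, scipy, OpenCV 4.12 (cv2) and the standard library are available. Lean on these libraries where they do the work, as an engineer would, in place of code of your own. Each camera call takes 0.05 s, during which the arm holds its last target. There are 200 camera calls.

### The job

The fan cooler on the small computer board sits in its holes but is not locked yet: with a fingertip, press its four push pins gently all the way down, one at a time and crosswise so that it seats evenly. Start with the pin nearest both the metal port block and the upright memory module, go to the one diagonally opposite, then the remaining one on the port side, and last the remaining one on the memory side. Lift nothing, and leave the board and the things round it where they lie.

Things in the scene. Friction and masses are not known exactly. Their poses are not given: they have to be found in the camera images.
- board: square computer board, 170 mm, screwed into an aluminium tray, 184 x 184 mm with a 9 mm rim; 1.3 kg, standing loose on the bench. Origin: centre of the tray's underside, z up. Along its +x edge a row of silver port blocks (tops 25 to 36 mm above the bench); along its -y edge two memory slots, the outer one with an upright module (top 40 mm above the bench, 37 mm beside the nearest pins)
- cooler (a point): middle of the fan hub's top, on the axis of the low round fan cooler, 85 mm across, 38 mm above the bench; axes as the board's. The four push pins stand round it at (x, y) = (+-37.5, +-37.5) mm: black round caps, 17 mm across, flat tops 49 mm above the bench when up, 42 mm when fully down. Nothing within 20 mm of a pin's axis is higher than 42 mm
- pin_a (a joint): push pin, nearest both to the port block and to the memory module: how far its cap has been pushed down, m: 0 = fully up, 0.007 = fully down on its stop. It slides down in its sleeve with 4 N of friction and stays where it is left; the sleeve is sprung and gives a further 1 mm per 4 N, 4 mm at most, coming back on release
- pin_a_top (a point): middle of the flat round top of the cap of pin_a (nearest both to the port block and to the memory module); it goes down with the cap
- pin_b (a joint): push pin, diagonally across the fan from pin_a, away from both the port block and the memory module: how far its cap has been pushed down, m: 0 = fully up, 0.007 = fully down on its stop. It slides down in its sleeve with 4 N of friction and stays where it is left; the sleeve is sprung and gives a further 1 mm per 4 N, 4 mm at most, coming back on release
- pin_b_top (a point): middle of the flat round top of the cap of pin_b (diagonally across the fan from pin_a, away from both the port block and the memory module); it goes down with the cap
- pin_c (a joint): push pin, the other one on the port block's side, away from the memory module: how far its cap has been pushed down, m: 0 = fully up, 0.007 = fully down on its stop. It slides down in its sleeve with 4 N of friction and stays where it is left; the sleeve is sprung and gives a further 1 mm per 4 N, 4 mm at most, coming back on release
- pin_c_top (a point): middle of the flat round top of the cap of pin_c (the other one on the port block's side, away from the memory module); it goes down with the cap
- pin_d (a joint): push pin, the other one on the memory module's side, away from the port block: how far its cap has been pushed down, m: 0 = fully up, 0.007 = fully down on its stop. It slides down in its sleeve with 4 N of friction and stays where it is left; the sleeve is sprung and gives a further 1 mm per 4 N, 4 mm at most, coming back on release
- pin_d_top (a point): middle of the flat round top of the cap of pin_d (the other one on the memory module's side, away from the port block); it goes down with the cap
- paste_tube: bystander: white tube of thermal paste with a yellow cap, 104 x 42 x 27 mm, lying beside the tray. Origin: centre of its underside, x along its length
- screw_jar: bystander: small round jar of screws, 42 mm across, 48 mm high, standing beside the tray. Origin: centre of its underside
- tape_roll: bystander: roll of tape lying flat, 62 mm across, 19 mm high. Origin: centre of its underside
- alcohol_jar: bystander: white dispenser jar, 49 mm across, 68 mm high. Origin: centre of its underside

How it is judged (in metres and radians):
On the way, in this order (a step that is already met when the one before it is completed fails the run):
1. pin_a (nearest both to the port block and to the memory module) is fully down while the pins that come later are still up (value of joint pin_a above 0.0055 m and value of joint each of pin_b, pin_c, pin_d below 0.003 m), for 0.1 s.
2. pin_b (diagonally across the fan from pin_a, away from both the port block and the memory module) is fully down while the pins that come later are still up (value of joint pin_b above 0.0055 m and value of joint each of pin_c, pin_d below 0.003 m), for 0.1 s.
3. pin_c (the other one on the port block's side, away from the memory module) is fully down while the pins that come later are still up (value of joint pin_c above 0.0055 m and value of joint pin_d below 0.003 m), for 0.1 s.
4. pin_d (the other one on the memory module's side, away from the port block) is fully down while the pins that come later are still up (value of joint pin_d above 0.0055 m), for 0.1 s.
At the end, for the whole second after the job is handed in: all four pins are down to within 1.5 mm of their stops (at least 5.5 of 7 mm), and the board lies flat and still on the bench, no more than 15 mm from where it was (value of joint each of pin_a, pin_b, pin_c, pin_d above 0.0055 m and height (world z) of board below 0.003 m and angle between board's own z axis and vertical below 0.03 rad and linear speed of board below 0.02 m/s); the robot touches nothing.
It fails at once if the cooler, its pins or the board are pressed with more than 25 N (contact force between the fingers and board above 25 N).
It fails at once if the board is lifted off the bench or tipped (height (world z) of board above 0.008 m or angle between board's own z axis and vertical above 0.08 rad).
It fails at once if the board is shoved more than 15 mm from where it lay (distance of board from where it was at the start of the episode above 0.015 m).
It fails at once if a bystander (tube of paste or jar of screws) is moved more than 15 mm (distance of any of paste_tube, screw_jar from where it was at the start of the episode above 0.015 m).
It also fails if it takes over 45 s, if anything falls off the work surface, if the arm or the gripper's body presses on something with over 40 N, if the wrist force passes 120 N, or if a joint passes its speed limit or range.

## Working session

There is one attempt and no reset: what is moved stays moved. The work goes in short steps, each a Python script; the robot and the scene stay as the last script left them, time stands still between calls to the robot, and variables do not carry over. Pictures are saved under pics/ and viewed, at most 10 in all, crops included, and the job is handed in when it is done.

```bash
mkdir -p pics; python3 - <<'E'
from bench import bot,cams,telemetry
import cv2,numpy as np,pickle
for n in("top","scene"):
    d=cams.capture(n);pickle.dump(d,open(n+".pkl","wb"))
    cv2.imwrite(f"pics/{n}0.png",d["frame"][:,:,::-1])
    print(n,d["fx"],d["cx"],d["cy"],d["dist_coeffs"],d["eye"],d["attitude"])
print(telemetry.get_orientation(),telemetry.get_time_s())
E
```

```text
top 471.2191733516112 257.7679370333212 193.5755834720404 [-0.10540809  0.          0.          0.          0.        ] [ 369.76934672  -58.4382129  1068.10271788] [ 0.13637071 -0.1045967  -1.56746746]
scene 377.2798902994757 256.51682407628385 187.98717162529164 [-0.04952606  0.          0.          0.          0.        ] [ 103.39315119 -449.00085885  771.95946671] [ 0.65664613 -0.29743022 -0.79644648]
[-5.82072038e-01 -3.08690224e+00  2.47254446e-03] 0.1
```

View pics/top0.png

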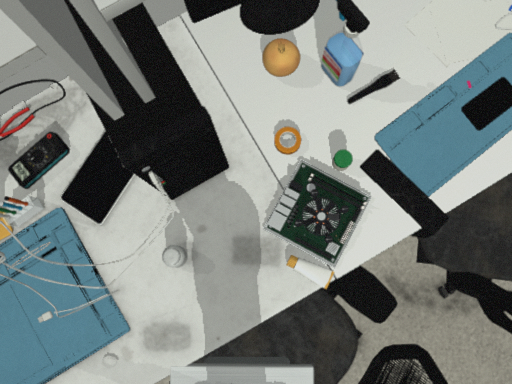

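The top view shows the board at about (320,213), the green-lidded jar at (343,158), the paste tube at (310,270) and the tape at (287,138). The ports seem to be on the left, at about (280,210). I'll zoom in.

```bash
cat > h.py <<'E'
import numpy as np,cv2
from scipy.spatial.transform import Rotation as R
def ray(d,uv):
    K=np.array([[d["fx"],0,d["cx"]],[0,d["fy"],d["cy"]],[0,0,1.]])
    p=cv2.undistortPoints(np.array(uv,float).reshape(-1,1,2),K,np.array(d["dist_coeffs"],float)).reshape(-1,2)
    v=np.c_[p[:,0],-p[:,1],-np.ones(len(p))]
    return R.from_rotvec(d["attitude"]).apply(v)
def onplane(d,uv,z):
    v=ray(d,uv);e=np.array(d["eye"]);return e+v*((z-e[2])/v[:,2])[:,None]
def proj(d,P):
    c=R.from_rotvec(d["attitude"]).inv().apply(np.atleast_2d(P)-np.array(d["eye"]))
    K=np.array([[d["fx"],0,d["cx"]],[0,d["fy"],d["cy"]],[0,0,1.]])
    return cv2.projectPoints(c*[1,-1,-1],np.zeros(3),np.zeros(3),K,np.array(d["dist_coeffs"],float))[0].reshape(-1,2)
E
python3 - <<'E'
from h import *;import pickle
d=pickle.load(open("top.pkl","rb"))
f=d["frame"][145:290,250:390,::-1]
a=cv2.resize(f,None,fx=4,fy=4,interpolation=cv2.INTER_CUBIC)
cv2.imwrite("pics/c.png",a)
print(onplane(d,[[320,215],[343,158],[310,270]],38))
E
```

```text
[[ 481.26678605 -174.1750224    38.        ]
 [ 609.39583751 -228.23670125   38.        ]
 [ 361.69505393 -150.64164626   38.        ]]
```

View pics/c.png

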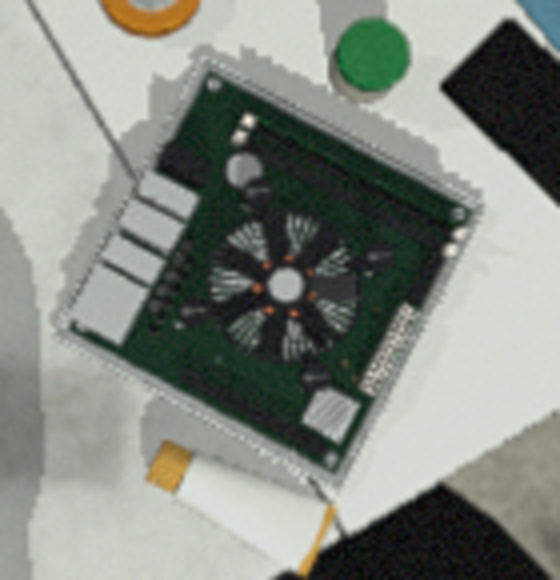

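View pics/scene0.png

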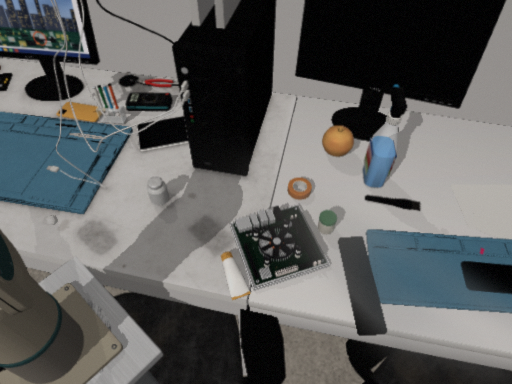

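Crop: the hub is at (287,285). The ports are on the left and the memory at the top, so a≈(257,192), b≈(316,375), c≈(192,312), d≈(378,258). Next I'll fit the pins and check for obstacles along the swing.

```bash
python3 - <<'E'
from h import *;import pickle
d=pickle.load(open("top.pkl","rb"))
px=np.array([[257,192],[316,375],[192,312],[378,258]])/4+[250,145]
W=onplane(d,px,49)[:,:2]; M=np.array([[1,-1],[-1,1],[1,1],[-1,-1]])*37.5
print(W, "hub",onplane(d,(np.array([[287,285]])/4+[250,145]),38))
c=W.mean(0); H=M.T@(W-c); yaw=np.arctan2(H[0,1]-H[1,0],H[0,0]+H[1,1])
Rm=np.array([[np.cos(yaw),-np.sin(yaw)],[np.sin(yaw),np.cos(yaw)]])
F=c+M@Rm.T; print("c",c,"yaw",yaw,"\n",F,"res",W-F)
for n in("top","scene"):
    d=pickle.load(open(n+".pkl","rb"))
    z=d["range_z"]; v,u=np.mgrid[0:384:2,0:512:2]; Z=z[::2,::2].ravel()
    P=np.array(d["eye"])+ray(d,np.c_[u.ravel(),v.ravel()])*Z[:,None]; P=P[Z>0]
    r=np.hypot(P[:,0],P[:,1]);t=np.degrees(np.arctan2(P[:,1],P[:,0]))
    print(n)
    for t0 in range(-40,90,10):
        m=(t>=t0)&(t<t0+10)
        s=[ (int(np.percentile(P[k,2],98)) if k.sum()>3 else None) for k in [(m&(r>=a)&(r<a+50)) for a in range(200,900,50)]]
        print(t0,s)
E
```

```text
[[ 528.46100964 -161.224809  ]
 [ 428.51249091 -191.5234237 ]
 [ 462.73511404 -124.94487473]
 [ 491.99284708 -226.60138318]] hub [[ 478.50098172 -177.97291298   38.        ]]
c [ 477.92536542 -176.07362265] yaw 1.0726395899682384 
 [[ 528.7855612  -161.04896008]
 [ 427.06516964 -191.09828522]
 [ 462.90070285 -125.21342687]
 [ 492.95002799 -226.93381843]] res [[-0.32455155 -0.17584892]
 [ 1.44732127 -0.42513847]
 [-0.16558881  0.26855215]
 [-0.95718091  0.33243524]]
top
-40 [-316, -315, -318, 1, 2, 2, 2, 3, 18, 18, 7, 6, 8, 11]
-30 [-317, -319, 2, 21, 24, 48, 48, 39, 49, 49, 15, 8, 9, 10]
-20 [-318, 3, 2, 26, 23, 46, 39, 47, 46, 47, 3, 5, 263, 268]
-10 [1, 1, 2, 2, 3, 26, 32, 2, 20, 20, 3, 3, 78, 82]
0 [1, 2, 2, 2, 2, 3, 2, 370, 634, 619, 370, 369, 3, 216]
10 [2, 2, 2, 42, 254, 285, 368, 371, 705, 637, 564, 487, 426, 369]
20 [3, 2, 1, 48, 237, 3, 2, 6, 635, 12, 10, 5, 3, 119]
30 [1, 2, 2, 3, 218, 327, 399, 9, 10, 10, 12, 38, 30, 188]
40 [2, 2, 10, 12, 131, 212, 366, 12, 12, 115, 130, 32, 31, 11]
50 [1, 1, 10, 12, 107, 166, 9, 6, 11, 12, 9, None, None, None]
60 [1, 2, 5, 11, 11, 8, 10,
[... 303 characters left out ...]
, 49, 13, 8, 11, 11]
-20 [-317, 1, 2, 27, 25, 48, 40, 48, 49, 49, 4, 4, 263, 270]
-10 [2, 3, 3, 3, 4, 27, 35, 3, 21, 22, 4, 3, 79, 83]
0 [2, 3, 3, 3, 3, 3, 3, 370, 371, 371, 371, 368, 3, 255]
10 [2, 3, 5, 47, 258, 284, 366, 371, 441, 426, 410, 375, 371, 348]
20 [3, 3, 3, 50, 244, 5, 3, 6, 10, 11, 12, 1, None, None]
30 [2, 2, 3, 4, 221, 327, 395, 428, 11, 11, 13, 292, 273, 214]
40 [3, 3, 13, 14, 133, 229, 443, 13, 14, 374, 348, 321, 321, 73]
50 [3, 3, 13, 15, 106, 181, 12, 8, 14, 15, 16, 12, 318, 319]
60 [3, 3, 6, 14, 14, 9, 13, 10, 9, 13, 13, 14, 14, 278]
70 [None, 3, 3, 3, 15, 14, 8, 8, 10, 10, 12, 12, 17, 4]
80 [None, None, -4, 1, None, None, None, None, None, None, None, -742, -744, None]
```

```bash
cat >> h.py <<'E'
def down(close_deg):  # tool down, fingers closing along this heading
    a=np.radians((close_deg+90)/2); return np.pi*np.array([np.cos(a),np.sin(a),0])
E
python3 - <<'E'
from h import *
from bench import bot,cams,telemetry
import pickle
t=np.radians(68.6)
q0=np.array(telemetry.get_joint_pos())
for cd in (68.6-90,68.6+90):
    print(cd,bot.solve_ik([410*np.cos(t),410*np.sin(t),380],down(cd)))
for cd in (-20-90,-20+90):
    print(cd,bot.solve_ik([470,-171,200],down(cd)))
E
```

```text
-21.400000000000006 [-1.68577277  0.09694463  0.46981644  1.85318298 -0.04699122  1.2022847
 -1.57441566]
158.6 [-0.9357797   0.10503583 -0.36884759  1.83657805  0.04045417  1.20726845
  1.4509283 ]
-110 [-0.40367791  0.68771569  1.14946202  1.95171437 -0.75079746  1.01423556
 -0.8203678 ]
70 [ 0.05474697  0.44080171  0.33734499  1.9407742  -0.19972772  0.7920277
  1.72489863]
```

```bash
python3 - <<'E'
from h import *
from bench import bot,cams,telemetry
import pickle
t=np.radians(68.6)
q=np.array(bot.solve_ik([410*np.cos(t),410*np.sin(t),380],down(158.6)))
bot.set_gripper(0)
bot.movej(q); print(telemetry.get_eef_pos(),telemetry.get_force())
q[0]+=np.radians(88.6); bot.movej(q); print(telemetry.get_eef_pos(),telemetry.get_force(),telemetry.get_time_s())
bot.movel([440,-160,250],down(70),feed=250)
print(telemetry.get_eef_pos(),telemetry.get_force(),telemetry.get_time_s(),telemetry.get_joint_pos(),telemetry.get_grip_width())
d=cams.capture("wrist");pickle.dump(d,open("w.pkl","wb"));cv2.imwrite("pics/w.png",d["frame"][:,:,::-1])
M=np.array([[1,-1],[-1,1],[1,1],[-1,-1]])
print(d["eye"],proj(d,[[528.8,-161,49],[427,-191,49],[462.9,-125.2,49],[493,-227,49]]))
E
```

```text
[149.90476615 382.06314562 379.84660261] [0.14481412 1.31781024 0.53530443]
[ 385.62339068 -139.27363568  380.00840498] [ 0.02990879 -0.93466387 -0.17080089] 4.8917
[ 440.33933012 -159.4894503   250.69768039] [ 1.10461207  0.42369978 -0.07427776] 5.6083 [ 0.55636274  0.32754365 -0.35505444  1.93750547  0.14313885  0.90011347
  1.35224267] 0.11231000446920182
[ 373.20581473 -135.01857761  429.99535246] [[272.65142686 226.91294391]
 [228.6085368  169.61568665]
 [281.55196083 177.56328991]
 [221.9776748  219.76873641]]
```

View pics/w.png

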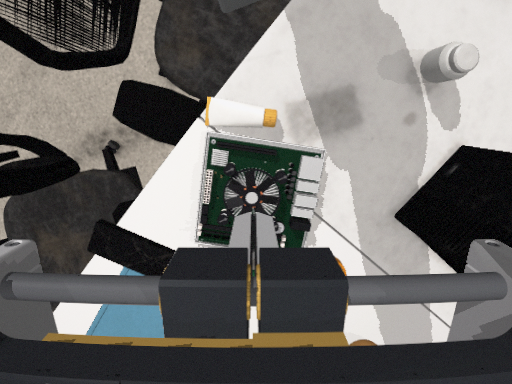

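The wrist picture shows the hub at (252,198) and pins b near (229,170) and c near (282,178), as predicted. The fingers cover the lower half, so I'll move outward for a clear view.

```bash
python3 - <<'E'
from h import *
from bench import bot,cams,telemetry
import pickle
bot.movel([517,-188,220],feed=250)
d=cams.capture("wrist");pickle.dump(d,open("w.pkl","wb"))
P=np.array([[528.8,-161,49],[427,-191,49],[462.9,-125.2,49],[493,-227,49]])
p=proj(d,P);print(p,telemetry.get_time_s())
x0,y0=(p.min(0)-30).astype(int);x1,y1=(p.max(0)+30).astype(int);x0=max(x0,0);y0=max(y0,0)
print(x0,y0)
a=cv2.resize(d["frame"][y0:y1,x0:x1,::-1],None,fx=4,fy=4,interpolation=cv2.INTER_CUBIC);cv2.imwrite("pics/wc.png",a[:600,:800]);print(a.shape)
v,u=np.mgrid[0:384,0:512];Z=d["range_z"].ravel()
Q=np.array(d["eye"])+ray(d,np.c_[u.ravel(),v.ravel()])*Z[:,None]
for q in P:
    m=(Z>0)&(np.hypot(*(Q[:,:2]-q[:2]).T)<16)&(Q[:,2]>45)&(Q[:,2]<55)
    print(m.sum(),Q[m].mean(0) if m.any() else 0)
E
```

```text
[[275.82382745 176.5104692 ]
 [225.58305099 108.13675685]
 [285.9544326  117.55538373]
 [218.10622256 168.06125054]] 6.2083
188 78
(512, 508, 3)
130 [ 529.23277316 -160.73292603   47.67571447]
138 [ 427.99006173 -190.82930435   48.43539294]
143 [ 463.20420579 -126.10502933   47.9128838 ]
135 [ 493.45017124 -226.30595204   48.49090752]
```

View pics/wc.png

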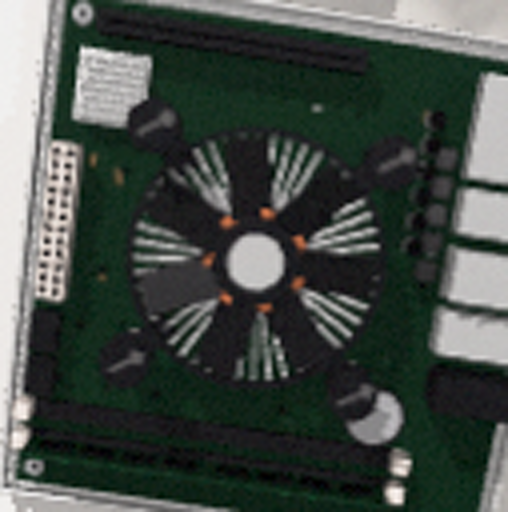

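The crop shows four caps at (152,125) b, (388,160) c, (123,358) d and (350,390) a. Memory is at the bottom and the ports on the right. The depth centroids agree with the fit to within 1 mm, so I'll press pin_a.

```bash
cat >> h.py <<'E'
def press(bot,telemetry,xy):
    bot.movel([*xy,70],down(70),feed=200); bot.movel([*xy,54],feed=60); bot.hold(.2)
    f0=np.array(telemetry.get_force())
    s=bot.movel([*xy,39.5],feed=14,stop_force=8)
    z=telemetry.get_eef_pos(); f=np.array(telemetry.get_force())-f0; bot.hold(.15)
    print("stop",s,z,"f",f,"then",telemetry.get_eef_pos()[2],np.array(telemetry.get_force())-f0)
    bot.movel([*xy,70],feed=80); print("t",telemetry.get_time_s())
E
python3 - <<'E'
from h import *
from bench import bot,cams,telemetry
press(bot,telemetry,(529,-161))
bot.movel([517,-188,220],feed=250)
d=cams.capture("wrist")
P=np.array([[529,-161,49],[428,-191,49],[463,-126,49],[493.3,-226.5,49]])
v,u=np.mgrid[0:384,0:512];Z=d["range_z"].ravel()
Q=np.array(d["eye"])+ray(d,np.c_[u.ravel(),v.ravel()])*Z[:,None]
for q in P:
    m=(Z>0)&(np.hypot(*(Q[:,:2]-q[:2]).T)<16)&(Q[:,2]>45)&(Q[:,2]<55)
    m2=(Z>0)&(np.hypot(*(Q[:,:2]-q[:2]).T)<6)
    print(m.sum(),Q[m].mean(0) if m.any() else 0,np.median(Q[m2,2]))
E
```

```text
stop True [ 529.08044338 -161.01660967   40.26030801] f [-1.736303    0.65036541  7.84617742] then 40.39157185860565 [-0.39909609  0.38312467  6.17285971]
t 9.4
0 0 42.02965933308104
139 [ 427.84338924 -190.86435158   48.15993336] 48.420566104181034
150 [ 463.13146348 -125.82977011   48.06750719] 48.06003809765309
132 [ 493.59928693 -226.40409596   48.55157168] 48.536367003474425
```

Pin_a is down (cap at 42.0 mm), the others are still up, and the board hasn't moved. Next come b, c and d.

```bash
python3 - <<'E'
from h import *
from bench import bot,cams,telemetry
P=np.array([[529,-161],[427.8,-191],[463.1,-125.8],[493.4,-226.5]])
for i in (1,2,3): press(bot,telemetry,P[i])
bot.movel([517,-188,220],feed=250)
d=cams.capture("wrist");cv2.imwrite("pics/end.png",d["frame"][:,:,::-1])
v,u=np.mgrid[0:384,0:512];Z=d["range_z"].ravel()
Q=np.array(d["eye"])+ray(d,np.c_[u.ravel(),v.ravel()])*Z[:,None]
for q in P:
    m2=(Z>0)&(np.hypot(*(Q[:,:2]-q).T)<6)
    print(np.median(Q[m2,2]))
print(telemetry.get_time_s())
E
```

```text
stop True [ 427.88178977 -191.05462485   40.091466  ] f [-1.64832797  0.78454604  9.3891255 ] then 40.19107634662051 [-1.06560764  1.00213367  8.02889951]
t 13.5
stop True [ 463.20214762 -125.80375972   40.12240372] f [-0.84829541  0.63645883  8.33522041] then 40.22304402095439 [-0.9036137   0.48693458  8.44486822]
t 16.2833
stop True [ 493.50101848 -226.56540134   40.25852622] f [-1.80252395  2.24101607  8.89665122] then 40.38269829696492 [-1.83807609  0.07780733  8.40632404]
t 19.225
42.07838461580735
42.26837416165972
41.88103883914684
41.923556858387826
20.05
```

All four caps now measure about 42 mm, so they are fully down.

```bash
python3 -c "
from bench import hand_in
print(hand_in())"
```

```text
the job is handed in; nothing more can be done
None
```

I pressed all four push pins fully down in the order a, b, c, d (caps measure about 42 mm, peak press about 9 N) and handed the job in at about 20 s; the hand-in call returned no verdict.

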